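# Hold a foot bracket against the channel for tacking

## Robot

A 6-joint arm with a two-finger parallel gripper is mounted at the origin on the work surface. World frame = base frame: x ahead of the robot, y to its left, z up, the work surface at z = 0. Lengths are in m, angles in rad, forces in N, time in s.
With the tool pointing down it reaches from about 0.35 to 0.775 m from the base axis. Payload 5.5 kg.
Tool frame: the origin (TCP) lies between the finger pads; the fingertips stand 17 mm ahead of it and the grasp point (between the pads) lies 2 mm behind it (env.finger_overhang is the distance from the TCP to the fingertips, in m); z points along the fingers, y is the direction in which the jaws open and shut (so a half turn about z gives the same grasp; the last joint's range is limited). The gripper opens to 85 mm and grips with 20 to 120 N. Pads are 22 mm wide; open, the fingers measure 114 mm over their backs; the gripper's body (76 mm by 85 mm) begins 54 mm behind the grasp point. The pads swing forward as they close: fully open they stand 13 mm farther back than shut.
Start: joints at [1.123, 0.313, 0.046, 1.304, 0, 1.431], TCP at [0.174, 0.548, 0.248] pointing down, gripper open.
Joint ranges: [-2.76, 2.76], [-0.86, 1.69], [-1.03, 1.26], [-2.2, 2.34], [-1.47, 1.5], [-3.14, 3.14]. Speed limits (rad/s): [2.57, 2.57, 3.14, 3.14, 3.14, 3.14].

## Interface

Orientations are given as a unit quaternion [w, x, y, z].
In Python, from workcell import env gives the robot as it stands. The module is installed in compiled form; this text tells all that it offers.
- The arm moves only by the tool arm_command, never from a script. Its argument "moves" is a list of rows, each a list of 5 numbers: the closure, from 0 (fully open) to 1 (shut), then the shift along the tool's x, y, z in mm, then the turn about the tool's z in rad. In form: [[fingers, dx, dy, dz, turn], ...]. A call has 1 to 12 rows; each row is the pose to reach, as a shift and turn from the pose commanded when the call began, along the tool's axes at that moment; what a row does not reach only later rows make up. A row lasts 1/10 s, in which the tool goes at most 50 mm and 8.59 degrees, less where a joint would pass 70% of its speed; a pose out of reach is approached as far as the arm can. A call with a gripper value outside its range is refused whole. The fingers move at their own pace and stop on an object; "squeeze" is the grip in N (left out, the last holds). Time passes only in rows, so rows that repeat a pose let the fingers close. It gives the time, the measured TCP pose, the force and the opening at its end, in the units of the state.
- env.get_state(): the state, without advancing time (a new reading comes with each control period).
- env.read_camera(name): name is "side" or "top"; returns (picture, depth): 480x640x3 uint8, blue, green, red; 480x640 float32, m along the optical axis (not along the pixel's ray), 0 where there is no reading.
- env.get_calibration(name): a dict with "fx", "fy", "cx", "cy" (pixels), "k1" (the pictures are not rectified: a ray, as slopes to the right and down, at radius r is drawn at 1 + k1 r^2 times it, then the intrinsics apply), "pose" (4x4, takes a point from camera to world coordinates). Camera axes: x right, y down, z forward; pixel columns grow to the right and rows downward; lengths in m; the calibration is good to about 2 mm. A picture is of the moment at which its call begins. get_calibration takes no time and is no camera call.
- env.hand_in(): hands the job in, once; it reports no verdict.
The state is a dict: "clock": time; "joint_pos": joint angles; "qvel": joint speeds; "tau": joint torques, N m; "tcp_pos": TCP position; "orientation": TCP orientation; "wrist_force": force on the tool from outside, world axes, zero at the start; "ft_torque": the same for the moment, N m; "finger_gap": finger opening in m.
Only numpy, scipy, OpenCV 4.12 (cv2) and the standard library are available. Lean on these libraries where they do the work, as an engineer would, in place of code of your own. Each camera call takes 0.05 s, during which the arm holds its last target. There are 200 camera calls.

## Task

I am about to tack the gusseted foot bracket onto the side of the steel channel. Slide the length stop along its rail until its stop face is on the chalk line drawn on the channel, then stand the bracket foot down on the bench with its back flush against the side of the channel and its end right up against the stop, and press it against the channel with a steady force of about 14 N (not under 6, not over 22) as my third hand. Finish while you are still holding it pressed like that, with the stop still on the line and the other loose things on the bench left where they are.

Things in the scene. Friction and masses are not known exactly. Their poses are not given: they have to be found in the camera images.
- channel: Dark steel U-channel fixed on the bench, web on top: 400 long (x, pointing away from the robot within 0.25 rad), 140 wide (y), 60 high. Origin on the bench under its centre. Its vertical side at y = -70 mm is the face for the bracket, pressed in the channel's +y. Two red magnet blocks, 66 high, stand at the other side. An aluminium rail, 34 wide, lies along the middle of the web (y = 0), top 72 mm above the bench.
- length_stop (a joint): Place of the length stop on its rail (m): 0 at the +x end, growing to 0.19 as it slides in the channel's -x direction. A braked slide: needs about 5 N to move and stays where it is left.
- stop_face (a point): On the stop face: the flat side, facing the channel's -x, of a yellow plate hanging beside the channel's -y side. Plate: 10 mm thick (stop face towards +x), y -74 to -110 mm in the channel's frame, 10 to 66 mm above the bench; this point is mid-width, 30 mm up. A flat yellow arm 10 wide, top at 66 mm, joins it to the saddle on the rail. Axes as the channel's.
- stop_grip (a point): In the orange thumb grip on the length stop's saddle, over the rail's centre line, 5 mm in +x of the stop face, 104 mm above the bench. The grip is 16 mm thick along the rail (x), 40 mm across it (y), 86 to 116 mm above the bench. The grey saddle below it is 44 x 50 mm, top at 86 mm. Axes as the channel's.
- chalk_line: White chalk line, 3 mm wide, square across the channel's web and down its -y side. Origin on the bench under the middle of the channel's width, in the plane of the line's centre; axes as the channel's. The stop face belongs at x = 0 of this frame.
- bracket: Bright steel foot bracket, 0.5 kg, standing on its foot, drags on the bench with 2 to 5 N; 100 long (x, -50 to 50 mm). Back plate 5 thick, 50 high, its flat outer face at y = 0 facing +y: this goes against the channel. Foot 5 thick, out to y = -60 mm, two 14 mm holes. Gusset rib at x = 0. Origin at bench level, mid-length, on the outer face. Its +x end goes against the stop.
- bracket_end (a point): The +x end of the bracket's back plate, at its outer face, 30 mm above its underside: the end that goes against the stop. Axes as the bracket's.
- bracket_rib (a point): In the gusset rib, 30 mm above the bracket's underside, 22 mm in front (-y) of the outer face: a good place to grip, across its 8 mm thickness (along x). The rib spans y -5 to -56 mm low down (5 to 14 mm up); its edge slopes to y = -18 mm at its top, 48 mm up. 46 mm of bare foot (top 5 mm up) on either side.
- offcut: Bystander: rusty plain angle offcut without rib or holes, 50 x 50 x 50 mm, 6 thick, standing on the bench; origin under its centre.
- chipping_hammer: Bystander: chipping hammer lying down, 240 long along its x, head 135 wide at +x; origin under the middle.
- wire_brush: Bystander: wooden wire brush lying down, 270 x 24 x 34, along its x; origin under the middle.
- square: Bystander: engineer's square lying flat; stock 100 along y, blade 150 along x; 20 high; origin under the stock's middle.
- spray_can: Bystander: short white and yellow can, 60 diameter, 130 high; origin under its centre.
- bolt_tin: Bystander: open tin with bolts, 80 diameter, 45 high; origin under its centre.
There are look-alikes about, which are no part of the job. Leave any pink or turquoise look-alike of the bracket alone.

How it is judged:
On the way, in this order (a step that is already met when the one before it is completed fails the run):
1. the length stop stands with its stop face on the chalk line (x of stop_face in the frame of chalk_line between -0.004 and 0.004 m), for 0.3 s.
2. the bracket touches the channel, with its end at the stop (contact force between bracket and channel above 2 N and x of bracket_end in the frame of stop_face between -0.005 and 0.002 m), for 0.2 s.
At the end, for the whole second after the job is handed in: Stop face within 4 mm of the chalk line; bracket standing on the bench (tilt under 0.05 rad), its back flush on the channel (within 3 mm, 0.04 rad), its end within 4 mm of the stop face, held at rest by the robot and pressed on the channel with 6 to 22 N (all of step 1 and x of bracket_end in the frame of stop_face between -0.004 and 0.002 m and y of bracket in the frame of channel between -0.073 and -0.068 m and angle between the x axis of bracket and the x axis of channel, either way round below 0.04 rad and angle between bracket's own z axis and vertical below 0.05 rad and height (world z) of bracket below 0.004 m and contact force between bracket and channel between 6 and 22 N and contact force between any of the fingers, the arm and bracket above 3 N and linear speed of bracket below 0.01 m/s); the arm keeps its last pose, push and grip.
It fails at once if another loose thing on the bench is displaced by more than 20 mm (distance of any of offcut, chipping_hammer, wire_brush, square, spray_can, bolt_tin from where it was at the start of the episode above 0.02 m).
It also fails if it takes over 67 s, if anything falls off the work surface, if the arm or the gripper's body presses on something with over 40 N, if the wrist force passes 120 N, or if a joint passes its speed limit or range.

## Working session

There is one attempt and no reset: what is moved stays moved. The work goes in short steps, Python scripts to look and compute and a tool call to move; the robot and the scene stay as the last step left them, time stands still between calls to the robot, and variables do not carry over. Pictures are saved under pics/ and viewed, about 8 in all and at most 12, crops included, and the job is handed in when it is done.

Besides the shell and the picture viewer there is one more tool, called after ">>>" in YAML: its name, and indented under it one key for each argument. arm_command: Moves the arm, as the interface text tells. Its arguments: {"type":"object","properties":{"moves":{"type":"array","items":{"type":"array","items":{"type":"number"}}},"squeeze":{"type":"number"}},"required":["moves"]}

```bash
mkdir -p pics; cat > h.py <<'E'
import numpy as np, cv2
from workcell import env
def look(n,save=None):
    p,d=env.read_camera(n)
    if save: cv2.imwrite('pics/'+save,p); np.save('pics/'+save+'.npy',d)
    return p,d
def rays(n,uv):
    c=env.get_calibration(n); K=np.array([[c['fx'],0,c['cx']],[0,c['fy'],c['cy']],[0,0,1.]])
    u=cv2.undistortPoints(np.array(uv,float).reshape(-1,1,2),K,np.array([c['k1'],0,0,0.])).reshape(-1,2)
    # k1 model identical to OpenCV's radial term
    P=np.array(c['pose']); d=np.c_[u,np.ones(len(u))]
    return P[:3,3],d@P[:3,:3].T
def onplane(n,uv,z):
    o,d=rays(n,uv); z=np.broadcast_to(z,len(d)); return o+d*((z-o[2])/d[:,2])[:,None]
def bydepth(n,uv,dep):
    o,d=rays(n,uv); return o+d*np.array([dep[int(v),int(u)] for u,v in uv])[:,None]
E
python3 - <<'E'
from h import *
look('top','t0.png'); look('side','s0.png')
for n in('top','side'):
    c=env.get_calibration(n); print(n,{k:np.round(v,3).tolist() for k,v in c.items()})
s=env.get_state(); print({k:np.round(v,3).tolist() for k,v in s.items()},env.finger_overhang)
E
```

```text
top {'fx': 542.326, 'fy': 542.326, 'cx': 326.626, 'cy': 238.112, 'k1': -0.156, 'pose': [[-0.001, -0.992, 0.124, 0.386], [-1.0, -0.002, -0.024, -0.013], [0.024, -0.124, -0.992, 1.37], [0.0, 0.0, 0.0, 1.0]]}
side {'fx': 476.312, 'fy': 476.312, 'cx': 315.267, 'cy': 240.924, 'k1': -0.028, 'pose': [[0.715, -0.526, 0.461, 0.031], [-0.699, -0.525, 0.486, -0.54], [-0.013, -0.67, -0.743, 0.884], [0.0, 0.0, 0.0, 1.0]]}
{'clock': 0.1, 'joint_pos': [1.123, 0.314, 0.045, 1.304, -0.0, 1.431], 'qvel': [-0.0, -0.002, 0.002, 0.003, -0.001, 0.002], 'tau': [0.003, -48.172, 29.924, 0.013, -0.0, 0.0], 'tcp_pos': [0.174, 0.548, 0.247], 'orientation': [-0.0, 0.153, 0.988, -0.001], 'wrist_force': [0.195, 0.305, -0.282], 'ft_torque': [-0.009, -0.002, -0.03], 'finger_gap': 0.085} 0.017
```

View pics/t0.png

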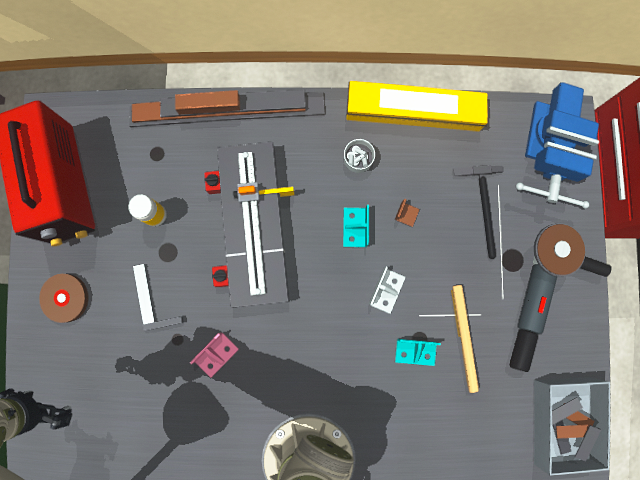

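View pics/s0.png

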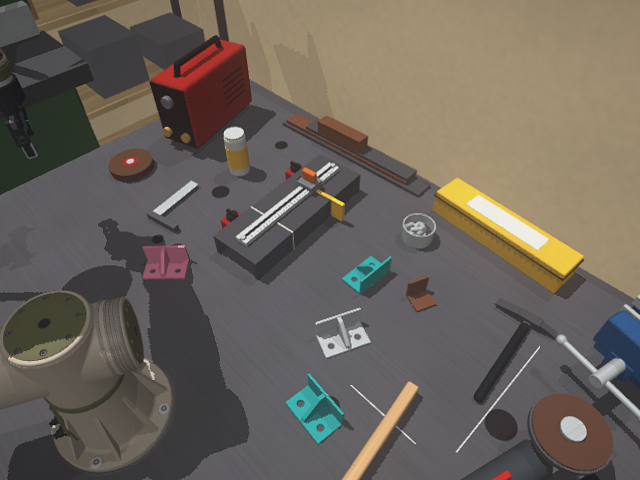

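```bash
python3 - <<'E'
from h import *
t=cv2.imread('pics/t0.png'); s=cv2.imread('pics/s0.png')
a=cv2.resize(t[255:325,350:430],(400,350),interpolation=cv2.INTER_CUBIC)
b=cv2.resize(s[295:365,305:385],(400,350),interpolation=cv2.INTER_CUBIC)
c=cv2.resize(t[140:310,215:305],None,fx=1,fy=1)
cv2.imwrite('pics/c0.png',np.vstack([np.hstack([a,b]),cv2.resize(s[150:275,210:370],(800,250*1))]) )
d=np.load('pics/t0.png.npy')
# bracket: depth heights
v,u=np.mgrid[255:325,350:430]; uv=np.c_[u.ravel(),v.ravel()]
P=bydepth('top',uv,d); 
hsv=cv2.cvtColor(t,cv2.COLOR_BGR2HSV)
m=np.array([hsv[y,x,2]>130 and hsv[y,x,1]<60 for x,y in uv])&(P[:,2]<.2)
hi=m&(P[:,2]>.04); print(m.sum(),hi.sum(),'hi rect',cv2.minAreaRect((P[hi,:2]*1000).astype(np.float32)),P[hi].mean(0)); 
q=P[(P[:,2]>.002)&m]; print('all',cv2.minAreaRect((q[:,:2]*1000).astype(np.float32)))
print('hi boxpts',cv2.boxPoints(cv2.minAreaRect((P[hi,:2]*1000).astype(np.float32))))
# channel top by depth
v,u=np.mgrid[130:320,205:310]; uv=np.c_[u.ravel(),v.ravel()]; P=bydepth('top',uv,d)
m=(P[:,2]>.052)&(P[:,2]<.063)&(P[:,2]>0)
im=np.zeros((480,640),np.uint8); im[uv[m,1],uv[m,0]]=255
im=cv2.morphologyEx(im,cv2.MORPH_CLOSE,np.ones((15,15)));im=cv2.morphologyEx(im,cv2.MORPH_OPEN,np.ones((25,25)))
y,x=np.nonzero(im); Q=onplane('top',np.c_[x,y],.06); r=cv2.minAreaRect((Q[:,:2]*1000).astype(np.float32)); print('channel',r,cv2.boxPoints(r))
E
```

```text
1020 121 hi rect ((430.71417236328125, -182.8994903564453), (30.625930786132812, 97.30712127685547), 66.51129150390625) [ 0.43546557 -0.17532728  0.04856426]
all ((402.98828125, -225.1316375732422), (145.24977111816406, 150.49658203125), 80.45288848876953)
hi boxpts [[ 379.98883 -177.55183]
 [ 469.23297 -216.33537]
 [ 481.4395  -188.24715]
 [ 392.19537 -149.46361]]
channel ((588.944580078125, 141.53919982910156), (399.6875, 143.92788696289062), 5.944331169128418) [[382.72263 192.41995]
 [397.62814  49.26596]
 [795.1665   90.65845]
 [780.261   233.81244]]
```

View pics/c0.png

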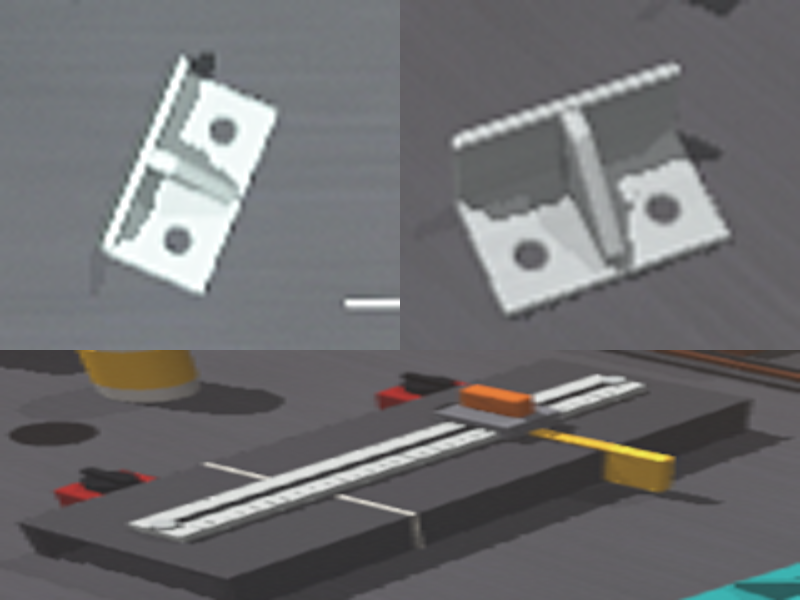

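```bash
cat > m.py <<'E'
from h import *
def measure(t,verbose=True):
    hsv=cv2.cvtColor(t,cv2.COLOR_BGR2HSV)
    white=((hsv[...,2]>150)&(hsv[...,1]<60)).astype(np.uint8)
    def px(mask,x0,x1,y0,y1):
        y,x=np.nonzero(mask[y0:y1,x0:x1]); return np.c_[x+x0,y+y0].astype(float)
    # rail
    r=px(white,235,270,150,297)
    R=onplane('top',r,.072); rect=cv2.minAreaRect((R[:,:2]*1000).astype(np.float32))
    l=np.r_[px(white,227,240,245,260),px(white,266,285,243,258)]
    L=onplane('top',l,.0605)*1000
    A=onplane('top',px(((hsv[...,0]<18)&(hsv[...,0]>6)&(hsv[...,1]>150)&(hsv[...,2]>120)).astype(np.uint8),225,275,145,290),.116)*1000
    Y=onplane('top',px(((hsv[...,0]>=20)&(hsv[...,0]<32)&(hsv[...,1]>150)&(hsv[...,2]>150)).astype(np.uint8),255,305,145,290),.066)*1000
    vx,vy,x0,y0=cv2.fitLine(L[:,:2].astype(np.float32),cv2.DIST_HUBER,0,.01,.01).ravel()
    return rect,cv2.boxPoints(rect),(np.degrees(np.arctan2(vy,vx)),x0,y0,len(L)),cv2.minAreaRect(A[:,:2].astype(np.float32)),cv2.minAreaRect(Y[:,:2].astype(np.float32))
if __name__=='__main__':
    t=cv2.imread('pics/t0.png')
    for q in measure(t): print(q)
    print('bracket edge',onplane('top',[(387.2,266.4),(371.4,304)],.05)*1000)
    # foot far corners (crop 278,107),(207,293)
    print('foot corners',onplane('top',[(350+277/5,255+106/5),(350+206/5,255+294/5)],.005)*1000)
    print('side: back edge', onplane('side',[(305+680/5,295+66/5),(305+454/5,295+140/5)],.05)*1000,
     'foot',onplane('side',[(305+730/5,295+238/5),(305+508/5,295+315/5)],.005)*1000)
    # channel -y top edge in top and side: crops
    print('side chan edge',onplane('side',[(210+232/5,150+228/2.),(210+748/5,150+50/2.)],.06)*1000)
E
python3 m.py
```

```text
((587.2835083007812, 135.08126831054688), (81.94898223876953, 351.1541748046875), 89.64818572998047)
[[411.45813  95.18564]
 [762.6057   93.02945]
 [763.1089  174.9769 ]
 [411.9613  177.13309]]
(np.float32(-83.76664), np.float32(515.91003), np.float32(126.49654), 84)
((658.065185546875, 147.0613250732422), (18.4158992767334, 38.33894729614258), 6.488554000854492)
((666.9953002929688, 79.92677307128906), (17.53318977355957, 83.46318054199219), 0.1448344588279724)
bracket edge [[ 482.14017836 -192.9752621    50.        ]
 [ 390.54400226 -153.2820468    50.        ]]
foot corners [[ 460.47033631 -245.28068196    5.        ]
 [ 365.89220367 -207.90764402    5.        ]]
side: back edge [[ 601.36085592 -315.29550376   50.        ]
 [ 506.64612745 -271.61906858   50.        ]] foot [[ 576.49672089 -368.55969718    5.        ]
 [ 483.26246626 -325.49279966    5.        ]]
side chan edge [[400.2103399   42.38232792  60.        ]
 [789.98159813  84.20634118  60.        ]]
```

```bash
cat > go.py <<'E'
import sys; from h import *
from scipy.spatial.transform import Rotation as R
def delta(x,y,z,yaw):
    s=env.get_state(); w=s['orientation']; M=R.from_quat([w[1],w[2],w[3],w[0]]).as_matrix()
    ya=np.degrees(np.arctan2(M[1,1],M[0,1]))
    d=M.T@(np.array([x,y,z])-1000*np.array(s['tcp_pos']))
    print('t',s['clock'],'tcp',np.round(1000*np.array(s['tcp_pos']),1),'yaw',round(ya,2),'tilt',np.round(M[:2,2],4),'F',np.round(s['wrist_force'],1),'gap',round(s['finger_gap']*1000,1),'q',np.round(s['joint_pos'],2))
    print('delta',np.round(d,1),'turn',round(np.radians(ya-yaw),3))
if __name__=='__main__': delta(*map(float,sys.argv[1:5]))
E
python3 go.py 658 147 200 6.15
python3 - <<'E'
from h import *
print('side: back edge', onplane('side',[(305+280/5,295+66/5),(305+54/5,295+140/5)],.05)*1000,
     'foot',onplane('side',[(305+330/5,295+238/5),(305+108/5,295+315/5)],.005)*1000)
E
```

```text
t 0.1 tcp [174.  547.6 247.5] yaw 72.36 tilt [-0.0007 -0.0015] F [ 0.2  0.3 -0.3] gap 85.3 q [ 1.12  0.31  0.05  1.3  -0.    1.43]
delta [-582.6 -235.    47.7] turn 1.156
side: back edge [[ 483.31826301 -197.42213911   50.        ]
 [ 391.15669997 -156.60162832   50.        ]] foot [[ 458.76285595 -251.05294404    5.        ]
 [ 368.02685706 -210.85543614    5.        ]]
```

>>> arm_command:
  moves:
    - [0.3,-583,-235,0,1.156]
    - [0.3,-583,-235,0,1.156]
    - [0.3,-583,-235,0,1.156]
    - [0.3,-583,-235,0,1.156]
    - [0.3,-583,-235,0,1.156]
    - [0.3,-583,-235,0,1.156]
    - [0.3,-583,-235,0,1.156]
    - [0.3,-583,-235,0,1.156]
    - [0.3,-583,-235,0,1.156]
    - [0.3,-583,-235,0,1.156]
    - [0.3,-583,-235,0,1.156]
    - [0.3,-583,-235,0,1.156]
  squeeze: 30

```text
clock: 1.3
tcp_pos: [0.6377, 0.164, 0.2478]
orientation: [-0.0, 0.668, 0.744, -0.0]
wrist_force: [0.6, 1.9, 1.6]
finger_gap: 0.0597
```

```bash
python3 go.py 658 147 150 6.15
```

```text
t 1.3 tcp [637.7 164.  247.8] yaw 6.12 tilt [-0.0007  0.0002] F [0.6 1.9 1.6] gap 59.7 q [0.13 0.48 0.3  1.39 0.   1.59]
delta [-19.1  18.4  97.8] turn -0.001
```

>>> arm_command:
  moves:
    - [0.3,-17,16,50,0]
    - [0.3,-17,16,97,0]
    - [0.3,-17,16,97,0]
    - [0.3,-17,16,97,0]

```text
clock: 1.7
tcp_pos: [0.653, 0.1503, 0.1501]
orientation: [-0.002, 0.668, 0.744, -0.002]
wrist_force: [0.5, 0.8, 0.7]
finger_gap: 0.0596
```

```bash
python3 go.py 658 147 108 6.15; python3 - <<'E'
from h import *
p,d=look('side','s1.png'); cv2.imwrite('pics/s1c.png',cv2.resize(p[100:280,200:400],None,fx=3,fy=3))
p,d=look('top','t1.png')
E
```

```text
t 1.7 tcp [653.  150.3 150.1] yaw 6.13 tilt [-0.0043 -0.0003] F [0.5 0.8 0.7] gap 59.6 q [0.11 0.54 0.15 1.19 0.   1.57]
delta [-3.9  4.8 42.1] turn -0.0
```

View pics/s1c.png

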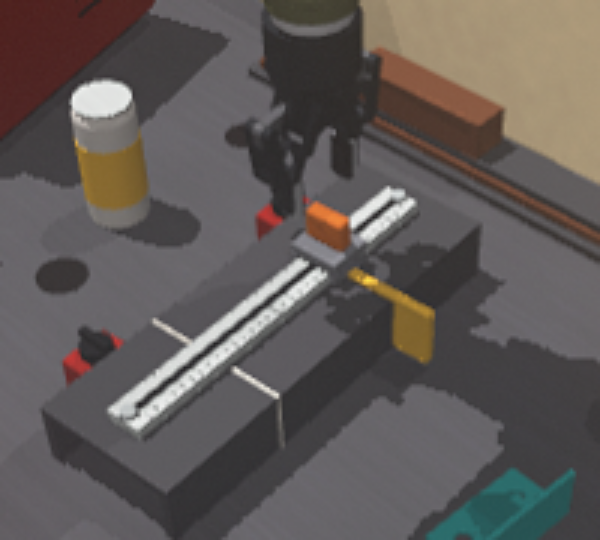

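The gripper (≈310,140) stands open above the orange grip (327,225 in crop), jaws along the rail. Descend and grip.

>>> arm_command:
  moves:
    - [0.3,-4,5,0,0]
    - [0.3,-4,5,25,0]
    - [0.3,-4,5,42,0]
    - [0.3,-4,5,42,0]
    - [1,-4,5,42,0]
    - [1,-4,5,42,0]
    - [1,-4,5,42,0]
    - [1,-4,5,42,0]
    - [1,-4,5,42,0]

```text
clock: 2.7
tcp_pos: [0.6605, 0.1472, 0.1112]
orientation: [0.001, 0.668, 0.744, 0.001]
wrist_force: [-0.7, 0.0, 6.7]
finger_gap: 0.0149
```

```bash
python3 go.py 520.2 132.2 108 6.15
```

```text
t 2.7 tcp [660.5 147.2 111.2] yaw 6.14 tilt [0.0027 0.0004] F [-0.7  0.   6.7] gap 14.9 q [0.1  0.57 0.1  1.1  0.   1.56]
delta [ 1.000e-01 -1.411e+02  2.900e+00] turn -0.0
```

>>> arm_command:
  moves:
    - [1,0,-10,-3,0]
    - [1,0,-30,-3,0]
    - [1,0,-50,-3,0]
    - [1,0,-70,-3,0]
    - [1,0,-90,-3,0]
    - [1,0,-110,-3,0]
    - [1,0,-125,-3,0]
    - [1,0,-135,-3,0]
    - [1,0,-138,-3,0]
    - [1,0,-138,-3,0]
    - [1,0,-138,-3,0]

```text
clock: 3.8
tcp_pos: [0.5215, 0.1323, 0.1113]
orientation: [-0.001, 0.668, 0.744, -0.001]
wrist_force: [0.5, 0.5, -12.8]
finger_gap: 0.0153
```

```bash
python3 go.py 520.2 132.2 108 6.15; python3 - <<'E'
from h import *
p,d=look('side','s2.png'); q,d=look('top','t2.png')
a=cv2.resize(p[160:260,220:350],(520,400),interpolation=cv2.INTER_CUBIC)
b=cv2.resize(q[215:285,255:305],(280,392),interpolation=cv2.INTER_CUBIC)
b=cv2.copyMakeBorder(b,0,8,0,0,0)
cv2.imwrite('pics/c2.png',np.hstack([a,b]))
E
```

```text
t 3.8 tcp [521.5 132.3 111.3] yaw 6.13 tilt [-0.0029  0.    ] F [  0.5   0.5 -12.8] gap 15.3 q [ 0.1   0.33 -0.29  0.96  0.    1.56]
delta [ 0.1 -1.3  3.3] turn -0.0
```

View pics/c2.png

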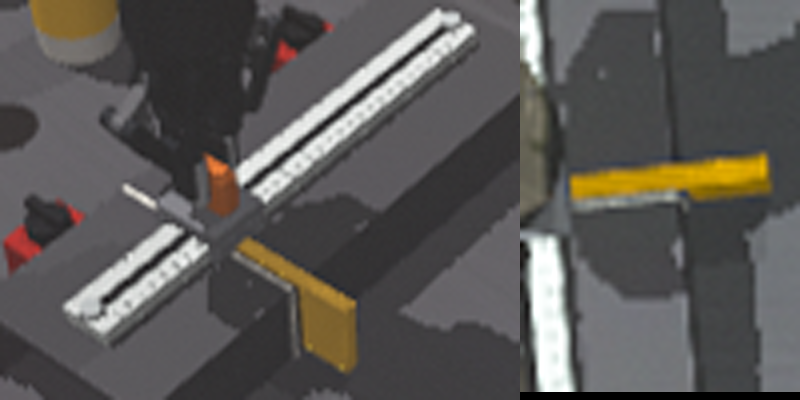

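```bash
python3 - <<'E'
from h import *
t0=cv2.imread('pics/t0.png').astype(float); t2=cv2.imread('pics/t2.png').astype(float)
e=np.array([.9942,.1071])
for c in range(266,283,2):
    # chalk centroid in t0 (blue channel), columns
    b=t0[242:258,c,0]; w=np.clip(b-np.median(b)-15,0,None); rc=242+(w*np.arange(16)).sum()/w.sum()
    # yellow lower edge in t2: R-B
    y=(t2[235:262,c,2]-t2[235:262,c,0]); pk=y.max(); k=int(np.argmax(y)); 
    j=k
    while y[j]>pk/2: j+=1
    re=235+j-1+(y[j-1]-pk/2)/(y[j-1]-y[j])   # pixel center rows -> edge of coverage at half
    # total yellow extent
    i=k
    while y[i]>pk/2: i-=1
    ru=235+i+(pk/2-y[i])/(y[i+1]-y[i])
    C=onplane('top',[(c,rc)],.0605)[0]*1000;E=onplane('top',[(c,re)],.066)[0]*1000;U=onplane('top',[(c,ru)],.066)[0]*1000
    print(c,round(rc,2),round(ru,2),round(re,2),'face-chalk mm',round(e@(E-C)[:2],2),'width',round(e@(U-E)[:2],2))
E
```

```text
266 250.94 245.91 249.7 face-chalk mm 2.4 width 9.17
268 250.67 245.73 249.48 face-chalk mm 2.27 width 9.09
270 250.52 245.39 249.44 face-chalk mm 2.01 width 9.8
272 250.3 245.11 249.2 face-chalk mm 2.05 width 9.9
274 250.16 245.08 249.12 face-chalk mm 1.91 width 9.79
276 249.95 244.84 248.69 face-chalk mm 2.44 width 9.33
278 249.63 244.49 248.48 face-chalk mm 2.18 width 9.64
280 249.51 244.14 248.41 face-chalk mm 2.04 width 10.34
282 249.26 244.01 248.17 face-chalk mm 2.02 width 10.08
```

>>> arm_command:
  moves:
    - [1,0,-1,2,0]
    - [1,0,-2,2,0]
    - [1,0,-2,2,0]
    - [1,0,-2,2,0]
    - [1,0,-2,2,0]

```text
clock: 4.4
tcp_pos: [0.5214, 0.1322, 0.1112]
orientation: [0.001, 0.668, 0.744, 0.001]
wrist_force: [0.2, 1.8, 0.7]
finger_gap: 0.0155
```

>>> arm_command:
  moves:
    - [0.3,0,0,0,0]
    - [0.3,0,0,0,0]
    - [0.3,0,0,0,0]
    - [0.3,0,0,-40,0]
    - [0.3,0,0,-80,0]
    - [0.3,0,0,-100,0]
    - [0.3,0,0,-100,0]

```text
clock: 5.1
tcp_pos: [0.5227, 0.1322, 0.214]
orientation: [0.002, 0.668, 0.744, 0.003]
wrist_force: [0.2, 0.4, -0.6]
finger_gap: 0.0597
```

```bash
cat > face.py <<'E'
from h import *
def face(t2):
    t0=cv2.imread('pics/t0.png').astype(float); t2=t2.astype(float); e=np.array([.9942,.1071]); o=[]
    for c in range(268,283):
        b=t0[242:258,c,0]; w=np.clip(b-np.median(b)-15,0,None); rc=242+(w*np.arange(16)).sum()/w.sum()
        y=(t2[235:262,c,2]-t2[235:262,c,0]); pk=y.max(); j=int(np.argmax(y))
        if pk<40: continue
        while y[j]>pk/2: j+=1
        re=235+j-1+(y[j-1]-pk/2)/(y[j-1]-y[j])
        C=onplane('top',[(c,rc)],.0605)[0]*1000;E=onplane('top',[(c,re)],.066)[0]*1000; o.append(e@(E-C)[:2])
    return np.median(o),np.std(o),len(o)
E
python3 - <<'E'
from face import *
q,d=look('top','t3.png'); p,_=look('side','s3.png'); print(face(q))
E
python3 go.py 427 -195 200 -22.5
```

```text
(np.float64(2.0305570430273043), np.float64(0.21004677243064626), 15)
t 5.2 tcp [520.7 132.  210.3] yaw 6.13 tilt [ 0.0008 -0.    ] F [ 0.2 -0.  -1. ] gap 59.6 q [ 0.1   0.25 -0.13  1.19 -0.    1.56]
delta [-315.1 -128.    10.2] turn 0.5
```

>>> arm_command:
  moves:
    - [0.3,0,0,50,0]
    - [0.3,0,0,95,0]
    - [0.3,0,0,102,0]
    - [0.3,0,0,102,0]
    - [1,0,0,102,0]
    - [1,0,0,102,0]
    - [1,0,0,102,0]
    - [1,0,0,102,0]
    - [1,0,-2,102,0]
    - [1,0,-4,102,0]
    - [1,0,-4,102,0]
    - [1,0,-4,102,0]

```text
clock: 6.4
tcp_pos: [0.5191, 0.1319, 0.1103]
orientation: [0.002, 0.668, 0.744, 0.002]
wrist_force: [4.2, 0.6, 4.6]
finger_gap: 0.0155
```

```bash
python3 - <<'E'
from face import *
q,d=look('top'); print(face(q))
E
python3 go.py 427 -195 200 -22.5
```

```text
(np.float64(-0.1427882965771623), np.float64(0.21974824522341171), 15)
t 6.45 tcp [519.1 131.9 110.3] yaw 6.13 tilt [0.006  0.0008] F [3.5 0.6 5.5] gap 15.1 q [ 0.1   0.32 -0.3   0.95  0.    1.56]
delta [-315.2 -126.   -90.5] turn 0.5
```

>>> arm_command:
  moves:
    - [0.3,0,0,0,0]
    - [0.3,0,0,0,0]
    - [0.3,0,0,0,0]
    - [0.3,0,0,-45,0]
    - [0.3,0,0,-90,0]
    - [0.3,0,0,-90,0]

```text
clock: 7.05
tcp_pos: [0.5196, 0.132, 0.2041]
orientation: [0.003, 0.668, 0.744, 0.003]
wrist_force: [0.1, -0.1, 0.8]
finger_gap: 0.0597
```

```bash
python3 - <<'E'
from face import *
q,d=look('top'); print(face(q))
E
python3 go.py 428 -195 200 -22.7
```

```text
(np.float64(-0.1486507483099059), np.float64(0.4552636357322219), 15)
t 7.1 tcp [518.4 131.8 201.4] yaw 6.13 tilt [0.006  0.0007] F [ 0.2  0.5 -0.1] gap 60.0 q [ 0.1   0.25 -0.16  1.16  0.    1.56]
delta [-315.3 -124.8    0.6] turn 0.503
```

>>> arm_command:
  moves:
    - [0.3,-315,-125,0,0.503]
    - [0.3,-315,-125,0,0.503]
    - [0.3,-315,-125,0,0.503]
    - [0.3,-315,-125,0,0.503]
    - [0.3,-315,-125,0,0.503]
    - [0.3,-315,-125,0,0.503]
    - [0.3,-315,-125,0,0.503]
    - [0.3,-315,-125,0,0.503]
    - [0.3,-315,-125,60,0.503]
    - [0.3,-315,-125,90,0.503]
    - [0.3,-315,-125,90,0.503]
    - [0.3,-315,-125,90,0.503]

```text
clock: 8.3
tcp_pos: [0.4251, -0.1936, 0.1077]
orientation: [-0.002, 0.832, 0.555, -0.001]
wrist_force: [-0.0, -0.3, -0.5]
finger_gap: 0.0596
```

```bash
python3 go.py 428 -195 30 -22.7; python3 - <<'E'
from h import *
p,d=look('side','s4.png'); cv2.imwrite('pics/s4c.png',cv2.resize(p[230:390,270:430],None,fx=3.5,fy=3.5,interpolation=cv2.INTER_CUBIC))
E
```

```text
t 8.3 tcp [ 425.1 -193.6  107.7] yaw -22.64 tilt [-0.0028  0.0022] F [-0.  -0.3 -0.5] gap 59.6 q [-0.6   0.2  -0.46  0.91  0.    1.37]
delta [-0.2  3.5 77.7] turn 0.001
```

View pics/s4c.png

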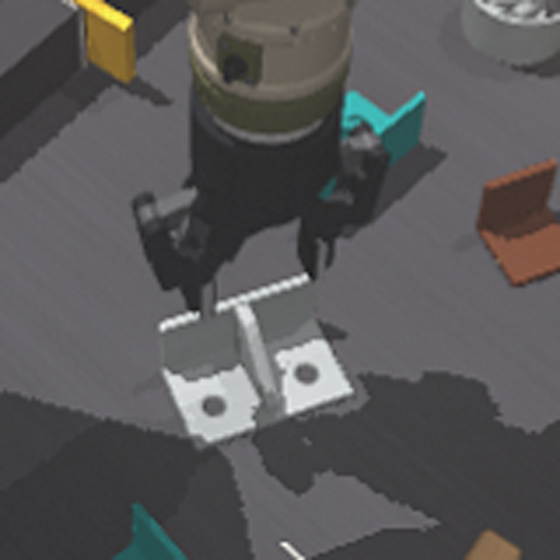

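>>> arm_command:
  moves:
    - [0.3,-1,3,0,0]
    - [0.3,-1,3,35,0]
    - [0.3,-1,3,60,0]
    - [0.3,-1,3,76,0]
    - [0.3,-1,3,76,0]
    - [0.3,-1,3,76,0]

```text
clock: 8.95
tcp_pos: [0.4295, -0.1976, 0.0336]
orientation: [0.001, 0.832, 0.554, 0.0]
wrist_force: [1.3, -0.3, 0.5]
finger_gap: 0.0597
```

```bash
python3 go.py 428 -195 30 -22.7; python3 - <<'E'
from h import *
p,d=look('side','s5.png'); cv2.imwrite('pics/s5c.png',cv2.resize(p[270:380,290:410],None,fx=5,fy=5,interpolation=cv2.INTER_CUBIC))
E
```

```text
t 8.95 tcp [ 429.5 -197.6   33.6] yaw -22.68 tilt [ 0.0017 -0.0011] F [ 1.3 -0.3  0.5] gap 59.7 q [-0.6   0.3  -0.55  0.72  0.    1.37]
delta [ 1.8 -2.4  3.6] turn 0.0
```

View pics/s5c.png

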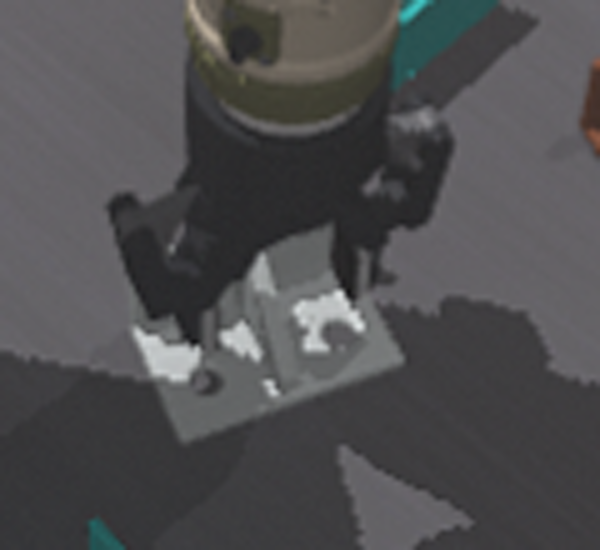

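Fingers straddle the rib inside the back plate. Close with a firm grip, then lift a little.

>>> arm_command:
  moves:
    - [1,0,0,0,0]
    - [1,0,0,0,0]
    - [1,0,0,0,0]
    - [1,0,0,0,0]
    - [1,0,0,0,0]
    - [1,0,0,0,0]
    - [1,0,0,-10,0]
    - [1,0,0,-20,0]
    - [1,0,0,-20,0]
    - [1,0,0,-20,0]
  squeeze: 60

```text
clock: 10.0
tcp_pos: [0.4287, -0.1972, 0.0526]
orientation: [0.0, 0.832, 0.554, 0.0]
wrist_force: [0.5, 0.5, -4.6]
finger_gap: 0.007
```

```bash
python3 - <<'E'
import numpy as np
th=np.radians(6.15); e=np.array([np.cos(th),np.sin(th)]); n=np.array([-np.sin(th),np.cos(th)])
C=np.array([515.91,126.5])  # chalk point
print('chalk y-offset of rail: channel centreline through grip', n@(np.array([658.07,147.06])-C), 'rail', n@(np.array([588.9,141.5])-C),
 'side edge line', [n@(np.array(p)-C) for p in [(400.2,42.4),(790,84.2),(397.6,49.3),(795.2,90.7)]])
E
python3 go.py 428 -195 50 -22.7; python3 - <<'E'
from h import *
p,d=look('side','s6.png'); q,_=look('top','t6.png')
a=cv2.resize(p[270:380,290:410],(436,400),interpolation=cv2.INTER_CUBIC);b=cv2.resize(q[255:325,350:420],(364,364),interpolation=cv2.INTER_CUBIC)
cv2.imwrite('pics/c6.png',np.hstack([a,cv2.copyMakeBorder(b,0,36,0,0,0)]))
E
```

```text
chalk y-offset of rail: channel centreline through grip 5.211823565676358 rail 7.0941257421269395 side edge line [np.float64(-71.21977513278584), np.float64(-71.42029896026999), np.float64(-64.08094322640135), np.float64(-65.51479267058696)]
t 10.0 tcp [ 428.7 -197.2   52.6] yaw -22.69 tilt [ 0.001  -0.0005] F [ 0.5  0.5 -4.6] gap 7.0 q [-0.6   0.27 -0.53  0.77  0.    1.37]
delta [ 1.8 -1.5  2.6] turn 0.0
```

View pics/c6.png

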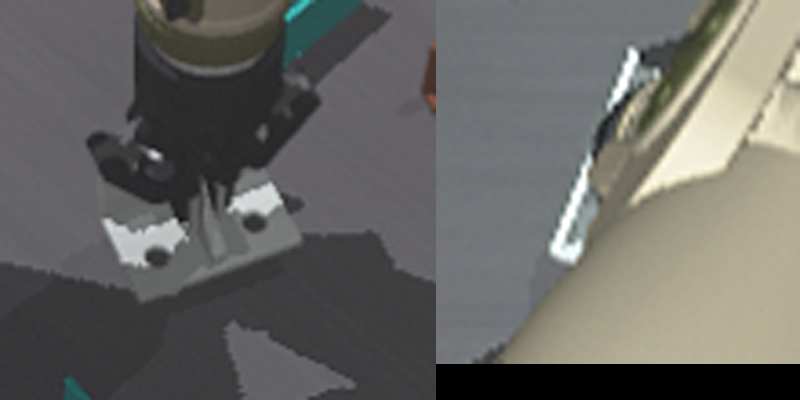

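>>> arm_command:
  moves:
    - [1,40,-17,0,-0.1]
    - [1,80,-34,0,-0.2]
    - [1,120,-51,0,-0.3]
    - [1,160,-67,0,-0.4]
    - [1,200,-82,0,-0.503]
    - [1,205,-70,0,-0.503]
    - [1,212,-55,0,-0.503]
    - [1,216,-44,0,-0.503]
    - [1,216,-44,0,-0.503]
    - [1,216,-44,0,-0.503]

```text
clock: 11.1
tcp_pos: [0.4708, 0.0182, 0.0518]
orientation: [-0.001, 0.669, 0.743, -0.0]
wrist_force: [-0.3, 0.9, -5.5]
finger_gap: 0.0069
```

```bash
python3 go.py 472 19 52 6.15; python3 - <<'E'
from h import *
p,d=look('side','s7.png'); q,_=look('top','t7.png')
cv2.imwrite('pics/c7.png',np.hstack([cv2.resize(p[195:305,220:330],(400,400),interpolation=cv2.INTER_CUBIC),cv2.resize(q[225:305,245:325],(400,400),interpolation=cv2.INTER_CUBIC)]))
E
```

```text
t 11.1 tcp [470.8  18.2  51.8] yaw 6.0 tilt [-0.0015  0.0004] F [-0.3  0.9 -5.5] gap 6.9 q [-0.13  0.28 -0.53  0.77  0.    1.33]
delta [ 0.6  1.3 -0.2] turn -0.003
```

View pics/c7.png

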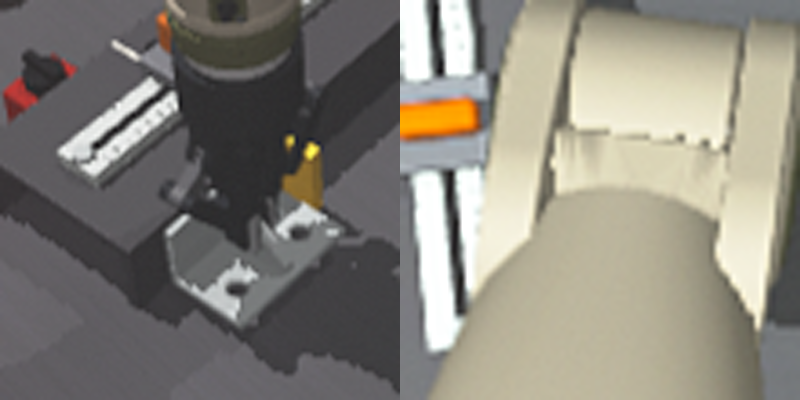

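>>> arm_command:
  moves:
    - [1,0,0,8,-0.003]
    - [1,0,0,15,-0.003]
    - [1,0,0,17,-0.003]
    - [1,0,0,17,-0.003]
    - [1,0,0,17,-0.003]

```text
clock: 11.7
tcp_pos: [0.4709, 0.0194, 0.0352]
orientation: [-0.0, 0.667, 0.745, 0.0]
wrist_force: [0.2, -0.4, -4.4]
finger_gap: 0.007
```

>>> arm_command:
  moves:
    - [1,2,0,0,0]
    - [1,4,0,0,0]
    - [1,6,0,0,0]
    - [1,6,0,0,0]
    - [1,6,0,0,0]

```text
clock: 12.2
tcp_pos: [0.4704, 0.0254, 0.0353]
orientation: [0.0, 0.667, 0.745, 0.0]
wrist_force: [-0.9, 0.1, -5.5]
finger_gap: 0.007
```

```bash
python3 go.py 472 19 33 6.15
```

```text
t 12.2 tcp [470.4  25.4  35.3] yaw 6.32 tilt [0.0002 0.    ] F [-0.9  0.1 -5.5] gap 7.0 q [-0.12  0.3  -0.55  0.72  0.    1.34]
delta [-6.5  0.9  2.3] turn 0.003
```

>>> arm_command:
  moves:
    - [1,1,0,0,0]
    - [1,2,0,0,0]
    - [1,3,0,0,0]
    - [1,3,0,0,0]

```text
clock: 12.6
tcp_pos: [0.47, 0.0283, 0.0353]
orientation: [-0.0, 0.667, 0.745, 0.0]
wrist_force: [0.2, 0.4, -5.3]
finger_gap: 0.0067
```

>>> arm_command:
  moves:
    - [1,1,0,0,0]
    - [1,2,0,0,0]
    - [1,2,0,0,0]

```text
clock: 12.9
tcp_pos: [0.4699, 0.0295, 0.0353]
orientation: [0.001, 0.667, 0.745, -0.001]
wrist_force: [0.3, -5.4, -5.1]
finger_gap: 0.0068
```

>>> arm_command:
  moves:
    - [1,1,0,0,0]
    - [1,2,0,0,0]
    - [1,2,0,0,0]

```text
clock: 13.2
tcp_pos: [0.4699, 0.0295, 0.0354]
orientation: [0.002, 0.668, 0.744, -0.002]
wrist_force: [0.1, -12.4, -5.9]
finger_gap: 0.0067
```

>>> arm_command:
  moves:
    - [1,-3,0,0,0]
    - [1,-6,0,0,0]
    - [1,-6,2,0,0]
    - [1,-6,3,0,0]
    - [1,-6,3,0,0]

```text
clock: 13.7
tcp_pos: [0.4735, 0.0268, 0.0353]
orientation: [-0.0, 0.667, 0.745, 0.0]
wrist_force: [0.3, -0.9, -4.9]
finger_gap: 0.0066
```

>>> arm_command:
  moves:
    - [1,0,1,0,0]
    - [1,0,1,0,0]
    - [1,0,1,0,0]

```text
clock: 14.0
tcp_pos: [0.4742, 0.0268, 0.0353]
orientation: [-0.0, 0.667, 0.745, 0.0]
wrist_force: [0.4, -0.2, -5.1]
finger_gap: 0.0068
```

>>> arm_command:
  moves:
    - [1,0,1,0,0]
    - [1,0,1,0,0]
    - [1,0,1,0,0]

```text
clock: 14.3
tcp_pos: [0.4751, 0.0268, 0.0353]
orientation: [-0.0, 0.667, 0.745, 0.0]
wrist_force: [0.1, 0.3, -6.2]
finger_gap: 0.0068
```

>>> arm_command:
  moves:
    - [1,0,0.7,0,0]
    - [1,0,0.7,0,0]
    - [1,0,0.7,0,0]

```text
clock: 14.6
tcp_pos: [0.4752, 0.0268, 0.0351]
orientation: [-0.0, 0.667, 0.745, -0.0]
wrist_force: [-3.6, -1.0, -3.5]
finger_gap: 0.007
```

>>> arm_command:
  moves:
    - [1,0,0.7,0,0]
    - [1,0,0.7,0,0]
    - [1,0,0.7,0,0]

```text
clock: 14.9
tcp_pos: [0.4757, 0.0269, 0.0351]
orientation: [-0.001, 0.667, 0.745, -0.001]
wrist_force: [-4.9, -1.6, -2.5]
finger_gap: 0.007
```

```bash
python3 go.py 472 19 33 6.15; python3 - <<'E'
from h import *
p,d=look('side','s8.png'); 
cv2.imwrite('pics/c8.png',cv2.resize(p[205:290,255:335],(560,595),interpolation=cv2.INTER_CUBIC))
E
```

```text
t 14.9 tcp [475.7  26.9  35.1] yaw 6.3 tilt [-0.0016 -0.0001] F [-4.9 -1.6 -2.5] gap 7.0 q [-0.11  0.31 -0.54  0.73 -0.    1.35]
delta [-7.4 -4.6  2.1] turn 0.003
```

View pics/c8.png

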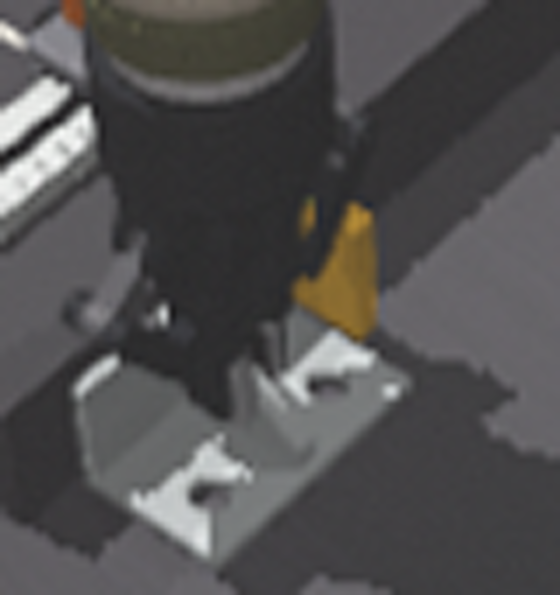

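>>> arm_command:
  moves:
    - [1,0,-1,0,0]
    - [1,0,-1,1,0]
    - [1,0,-1,2,0]
    - [1,0,-1,2,0]

```text
clock: 15.35
tcp_pos: [0.4757, 0.0269, 0.0332]
orientation: [-0.0, 0.667, 0.745, 0.0]
wrist_force: [-2.5, 0.3, -4.4]
finger_gap: 0.0069
```

>>> arm_command:
  moves:
    - [1,1,0,0,0]
    - [1,2,0,0,0]
    - [1,3,0,0,0]
    - [1,4,0,0,0]
    - [1,4,0,0,0]

```text
clock: 15.85
tcp_pos: [0.4754, 0.03, 0.0333]
orientation: [0.001, 0.667, 0.745, -0.001]
wrist_force: [-1.5, -5.8, -5.3]
finger_gap: 0.0068
```

```bash
python3 go.py 472 19 33 6.15; python3 - <<'E'
from h import *
q,_=look('top','t9.png'); a=cv2.imread('pics/t3.png')
hsv=cv2.cvtColor(q,cv2.COLOR_BGR2HSV)
def og(t):
    h=cv2.cvtColor(t,cv2.COLOR_BGR2HSV)[215:275,225:275]; y,x=np.nonzero((h[...,0]<18)&(h[...,0]>6)&(h[...,1]>150)&(h[...,2]>120)); y=y[x<15];x=x[x<15]; return x.min()+225,x.max()+225,y.mean()+215,y.min()+215,y.max()+215,len(y)
for f in('t7.png','t9.png'): print(f,og(cv2.imread('pics/'+f)))
E
```

```text
t 15.85 tcp [475.4  30.   33.3] yaw 6.28 tilt [ 0.0002 -0.002 ] F [-1.5 -5.8 -5.3] gap 6.8 q [-0.1   0.31 -0.54  0.72 -0.    1.36]
delta [-10.6  -4.5   0.3] turn 0.002Traceback (most recent call last):
  File "<stdin>", line 6, in <module>
  File "<stdin>", line 5, in og
    return umr_minimum(a, axis, None, out, keepdims, initial, where)
ValueError: zero-size array to reduction operation minimum which has no identity
```

>>> arm_command:
  moves:
    - [1,-2,0,0,0]
    - [1,-2,0,1,0]
    - [1,-2,0,1.5,0]
    - [1,-2,0,1.5,0]

```text
clock: 16.3
tcp_pos: [0.4756, 0.0289, 0.0328]
orientation: [0.0, 0.667, 0.745, 0.0]
wrist_force: [-5.5, -1.1, 6.0]
finger_gap: 0.0069
```

```bash
python3 go.py 472 19 33 6.15; python3 - <<'E'
from h import *
def og(t):
    h=cv2.cvtColor(t,cv2.COLOR_BGR2HSV)[215:275,225:275]; y,x=np.nonzero((h[...,0]<18)&(h[...,0]>3)&(h[...,1]>150)&(h[...,2]>100)); return x.min()+225,x.max()+225,[ (c+225,round(y[x==c].mean()+215,2),(x==c).sum()) for c in range(x.min(),x.max()+1,2)]
for f in('t7.png','t9.png'): print(f,og(cv2.imread('pics/'+f)))
E
```

```text
t 16.3 tcp [475.6  28.9  32.8] yaw 6.31 tilt [0.0008 0.0003] F [-5.5 -1.1  6. ] gap 6.9 q [-0.11  0.31 -0.54  0.72  0.    1.35]
delta [-9.5 -4.7 -0.2] turn 0.003
t7.png (np.int64(243), np.int64(260), [(243, np.float64(250.0), np.int64(3)), (245, np.float64(249.67), np.int64(3)), (247, np.float64(249.67), np.int64(3)), (249, np.float64(248.5), np.int64(2)), (251, np.float64(247.33), np.int64(3)), (253, np.float64(248.0), np.int64(2)), (255, np.float64(248.67), np.int64(3)), (257, np.float64(248.67), np.int64(3)), (259, np.float64(247.5), np.int64(6))])
t9.png (np.int64(243), np.int64(256), [(243, np.float64(249.0), np.int64(1)), (245, np.float64(248.5), np.int64(2)), (247, np.float64(249.67), np.int64(3)), (249, np.float64(247.33), np.int64(3)), (251, np.float64(248.0), np.int64(2)), (253, np.float64(248.67), np.int64(3)), (255, np.float64(248.67), np.int64(3))])
```

>>> arm_command:
  moves:
    - [1,0,-0.8,-0.8,0]
    - [1,1,-0.8,-0.8,0]
    - [1,2,-0.8,-0.8,0]
    - [1,3,-0.8,-0.8,0]
    - [1,3,-0.8,-0.8,0]

```text
clock: 16.8
tcp_pos: [0.4754, 0.03, 0.033]
orientation: [0.002, 0.668, 0.745, -0.001]
wrist_force: [-1.5, -9.0, -2.0]
finger_gap: 0.0068
```

>>> arm_command:
  moves:
    - [1,1,0,0,0]
    - [1,2,0,0,0]
    - [1,2,0,0,0]
    - [1,2,0,0,0]

```text
clock: 17.2
tcp_pos: [0.4754, 0.0301, 0.033]
orientation: [0.003, 0.668, 0.744, -0.002]
wrist_force: [-0.4, -15.3, -1.6]
finger_gap: 0.0067
```

>>> arm_command:
  moves:
    - [1,0,0,0,0]
    - [1,0,0,0,0]
    - [1,0,0,0,0]
    - [1,0,0,0,0]
    - [1,0,0,0,0]

```text
clock: 17.7
tcp_pos: [0.4754, 0.0301, 0.033]
orientation: [0.003, 0.668, 0.744, -0.002]
wrist_force: [0.4, -14.9, -1.9]
finger_gap: 0.007
```

```bash
python3 go.py 472 19 33 6.15; python3 - <<'E'
from h import *
p,d=look('side','s10.png'); a=cv2.imread('pics/s3.png'); q,_=look('top','t10.png')
r=lambda im,sl,w:cv2.resize(im[sl],(w,300),interpolation=cv2.INTER_CUBIC)
s=np.s_[205:285,255:335]
cv2.imwrite('pics/c10.png',np.vstack([np.hstack([r(p,s,300),r(a,s,300)]),np.hstack([r(p,np.s_[180:240,240:300],300),r(q,np.s_[225:285,235:295],300)])]))
# orange grip in the side view, unoccluded pixels compare
E
```

```text
t 17.7 tcp [475.4  30.1  33. ] yaw 6.15 tilt [ 0.0019 -0.0079] F [  0.4 -14.9  -1.9] gap 7.0 q [-0.1   0.31 -0.54  0.72 -0.01  1.36]
delta [-10.7  -4.5   0.1] turn 0.0
```

View pics/c10.png

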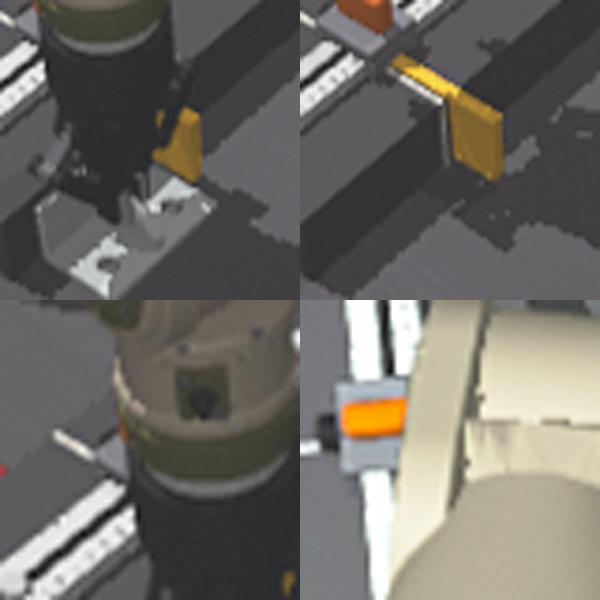

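```bash
python3 - <<'E'
from h import *
L=lambda f:cv2.cvtColor(cv2.imread('pics/'+f),cv2.COLOR_BGR2GRAY).astype(np.float32)
def shift(f,g,y0,y1,x0,x1,k=8,m=4):
    up=lambda a:cv2.resize(a,None,fx=k,fy=k,interpolation=cv2.INTER_CUBIC)
    T=up(L(f)[y0:y1,x0:x1]); S=up(L(g)[y0-m:y1+m,x0-m:x1+m]); r=cv2.matchTemplate(S,T,cv2.TM_CCOEFF_NORMED); _,v,_,p=cv2.minMaxLoc(r); return (p[0]/k-m,p[1]/k-m,round(v,3))
print('grip t7->t10',shift('t7.png','t10.png',241,260,242,254),'t3->t7',shift('t3.png','t7.png',241,260,242,254),'rail ctl',shift('t7.png','t10.png',262,280,245,254))
print('plate side s7->s10',shift('s7.png','s10.png',233,254,300,311),'s3->s7',shift('s3.png','s7.png',233,254,300,311))
e=np.array([.9942,.1071]);n=np.array([-.1071,.9942]);C=np.array([515.9,126.5])
P=onplane('side',[(255+213*80/300,205+205*80/300),(255+108*80/300,205+299*80/300)],.004)[:,:2]*1000
print('foot corners e,n',[(round(e@(p-C),1),round(n@(p-C),1)) for p in P])
c=onplane('side',[(255+447*0+147*80/300,205+105*80/300)],.06)[0,:2]*1000
print('chalk at top edge, side cam',e@(c-C),n@(c-C))
E
```

```text
grip t7->t10 (0.0, -0.125, 0.949) t3->t7 (4.0, 4.0, 0.173) rail ctl (0.0, 0.0, 0.997)
plate side s7->s10 (-1.75, 1.375, 0.713) s3->s7 (-0.875, -0.25, 0.139)
foot corners e,n [(np.float64(-1.4), np.float64(-129.0)), (np.float64(-99.4), np.float64(-126.8))]
chalk at top edge, side cam 0.3508510478596233 -74.74325399738952
```

```bash
python3 go.py 472 19 33 6.15; python3 -c "
from workcell import env
print(env.hand_in())"
```

```text
t 17.8 tcp [475.3  30.1  33. ] yaw 6.15 tilt [ 0.0018 -0.0079] F [ -0.3 -15.2  -2. ] gap 7.0 q [-0.1   0.31 -0.54  0.72 -0.01  1.36]
delta [-10.7  -4.5   0.1] turn -0.0
the job is handed in; nothing more can be done
None
```

I slid the length stop onto the chalk line and set the steel bracket down against the channel and up to the stop. I handed the job in at 17.8 s while still holding it pressed; no verdict comes back, so the result is unconfirmed.

- **Stop:** the first slide left the stop face 2.0 mm past the line, so I regripped and moved it again. It then measured -0.1 mm. The last picture shows the grip had moved at most about 0.3 mm after that.
- **Bracket end:** I felt the bracket touch the stop (about 4 to 5 N), then backed off slightly. The arm position puts the end within about 1 mm of the stop face, while the side camera puts it nearer 1.5 mm short. The two disagree a little, but both are within the 4 mm limit.
- **Pressing:** the wrist force against the channel was steady at about 15 N. The bracket touched the bench (6 N upward), and I then eased off the downward push. I lifted by 0.8 mm, so it may be resting only lightly.
- **Flushness:** the gripper angle matched the channel at 6.15°. The only picture check, from the foot corners, was off by about 0.02 rad, which is about its measuring noise. The tool leaned about 0.008 rad.
- **Other loose things:** the arm's path stayed clear of them, but I did not check their positions again at the end.
- **A check that failed:** matching the yellow stop plate between side pictures gave poor scores because the arm hid part of it, so I did not use that result.

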